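# Space the next manifold bar off the lower layer

### The arm

A 6-joint arm with a two-finger parallel gripper is mounted at the origin on the work surface. World frame = base frame: x ahead of the robot, y to its left, z up, the work surface at z = 0. Lengths are in m, angles in rad, forces in N, time in s.
With the tool pointing down it reaches from about 0.425 to 0.95 m from the base axis. Payload 3.5 kg.
Tool frame: the origin (TCP) lies on the centre line of the jaws, within the pads' length; the fingertips stand 19 mm ahead of it and the grasp point (between the pads) is the TCP; z points along the fingers, y is the line along which they close (so a half turn about z gives the same grasp; the last joint's range is limited). The gripper opens to 85 mm and grips with 20 to 120 N. Pads are 22 mm wide; open, the fingers measure 114 mm over their backs; the gripper's body (76 mm by 85 mm) begins 54 mm behind the grasp point. The pads swing forward as they close: fully open they stand 13 mm farther back than shut.
Start: joints at [1.171, 0.286, 1.577, -0, 1.279, -0.15], TCP at [0.167, 0.654, 0.211] pointing down, gripper open.
Joint ranges: [-2.77, 2.77], [-0.9, 2.22], [0.21, 2.48], [-1.53, 4.67], [0.24, 2.81], [-2.84, 2.84]. Speed limits (rad/s): [2.79, 2.79, 3.14, 3.14, 3.14, 3.14].

### API

Orientations are given as a unit quaternion [w, x, y, z].
In Python, from plant import arm gives the robot as it stands.
- The arm moves only by the tool carry_out, never from a script. Its argument "moves" is one flat list of numbers, 7 for each row, row after row: the turn, a rotation vector about the world's x, y, z in rad, then the shift along the world's x, y, z in mm, then the closure, from 0 (fully open) to 1 (shut). A call has 1 to 20 rows; each row shifts and turns the commanded pose from where the row before left it; what a row does not reach is not made up. A row lasts 1/10 s, in which the tool goes at most 50 mm and 8.59 degrees, less where a joint would pass 70% of its speed; a pose out of reach is approached as far as the arm can. A call is refused whole if a number of a shift passes 50 or a number of a turn 0.15, either way. A call with a gripper value outside its range is refused whole. The fingers move at their own pace and stop on an object; "squeeze" is the grip in N (left out, the last holds). Time passes only in rows, so rows that do not move let the fingers close. It gives the time, the measured TCP pose, the force, the opening and the grip force at its end, in the units of the state.
- arm.state(): the state, without advancing time (a new reading comes with each control period).
- arm.snapshot(name): name is "scene" or "side" or "wrist"; returns a dict with "color" (480x640x3 uint8, red, green, blue), "K" (3x3 intrinsics, pixels), "extrinsics" (4x4, takes a point from world to camera coordinates). Camera axes: x right, y down, z forward; pixel columns grow to the right and rows downward; lengths in m; the calibration is good to about 2 mm. A picture is of the moment at which its call begins. There is no depth.
- arm.finish_job(): hands the job in; it is judged then, once.
The state is a dict: "t": time; "joints": joint angles; "joint_velocities": joint speeds; "effort": joint torques, N m; "eef_pos": TCP position; "tool_rot": TCP orientation; "force": force on the tool from outside, world axes, zero at the start; "moment": the same for the moment, N m; "gripper_width": finger opening in m; "finger_force": force on a finger pad.
Only numpy, scipy, OpenCV 4.12 (cv2) and the standard library are available. Lean on these libraries where they do the work, as an engineer would, in place of code of your own. Each camera call takes 0.05 s, during which the arm holds its last target. There are 200 camera calls.

### The job

Take the wooden spacer stick from the sloping rack and lay it flat and straight across both lower bars on their tape marks, at the end that has no stick yet. Then set the loose manifold bar, stubs up, on the two sticks, level, parallel to the lower bars, midway between them and ends in line with theirs, so that it rests clear of the layer below. Leave the other stick where it lies, and do not knock over or push about the can, the spanner and the injector.

Things in the scene. Friction and masses are not known exactly. Their poses are not given: they have to be found in the camera images.
- stack: Fixed lower layer: black board 180 x 280 x 12 mm carrying two aluminium manifold bars along its y, centred at x = -50 and +50 mm, each 30 wide, 260 long, 26 high, flat tops at z = 38 mm. On each, steel stubs 14 mm dia, 12 tall, at y = -48, -16, 16, 48 mm; bare beyond |y| = 55. Origin: centre of the board's underside, on the bench; z up. Turned up to 0.3 rad from the world axes.
- mark: Two flat pieces of black tape, 30 x 24 mm, one on top of each lower bar (at x = -50 and +50 mm of this frame), at the end of the layer that has no stick. Origin midway between them, at the height of the bars' tops; axes parallel to those of the stack. The stick goes centred here, along x.
- stick: Wooden spacer stick, 160 long (x), 18 wide (y), 20 high (z), about 35 g. Origin: centre of its underside (a 160 x 18 face). At the start it lies on the sloping rack, x pointing up the slope, lower end against the lip, so pitched 38 degrees from level. It is to be laid with the same underside down.
- laid_stick: Second spacer stick of the same size and axes, already lying across the two lower bars near one end (about 95 mm from the middle); stays there.
- rack: Fixed sloping rack, 160 wide (y). Origin: centre of its base's underside, on the bench; x points away from the robot, z up. Its flat grey plate, 200 mm long, rises towards +x at 38 degrees, top face 95 mm above the origin at its middle; a lip at the low edge stands 10 mm above the plate. No side walls. The stick lies up to 40 mm either side of the middle.
- bar: Loose aluminium manifold bar like the lower ones: 30 wide (x), 260 long (y), 26 high, four stubs 12 mm tall on top at y = -48, -16, 16, 48 mm; 0.4 to 0.7 kg. Origin: centre of its underside. Lies on the bench, stubs up, to one side of the stack; the rack is on the other side (which is which changes).
- spray_can: Bystander: white can, 56 mm dia, 150 tall, standing beyond the stack. Origin: centre of its foot.
- spanner: Bystander: steel spanner 170 mm long lying beyond the stack.
- injector: Bystander: dark steel injector body, 28 mm dia, 90 tall, standing beyond the stack. Origin: centre of its foot.
Not all that is in view belongs to the job. What is shaped like the stick but green or red is not meant.

How it is judged:
By the outcome, as a careful person would: the job done as asked, in the order asked, and still so for the second after the job is handed in, with the robot touching nothing.
It also fails if it takes over 54 s, if anything falls off the work surface, if the arm or the gripper's body presses on something with over 40 N, if the wrist force passes 120 N, or if a joint passes its speed limit or range.

## Working session

There is one attempt and no reset: what is moved stays moved. The work goes in short steps, Python scripts to look and compute and a tool call to move; the robot and the scene stay as the last step left them, time stands still between calls to the robot, and variables do not carry over. Pictures are saved under pics/ and viewed, at most 10 in all, crops included, and the job is handed in when it is done.

Besides the shell and the picture viewer there is one more tool, called after "Call:" as a command line: name --argument value ..., lists and objects as JSON in quotes. carry_out: Moves the arm, as the interface text tells. Its arguments: {"type":"object","properties":{"moves":{"type":"array"},"squeeze":{"type":"number"}},"required":["moves"]}

```bash
mkdir -p pics; ls; python3 - <<'E'
from plant import arm
import cv2,numpy as np,pickle
d={}
for n in("scene","side","wrist"):
    s=arm.snapshot(n);d[n]=s;cv2.imwrite(f"pics/{n}0.png",s["color"][:,:,::-1])
    print(n,np.round(s["K"],1).tolist(),np.round(s["extrinsics"],3).tolist())
pickle.dump(d,open("s0.pkl","wb"))
print(arm.state())
E
```

```text
pics
scene [[450.7, 0.0, 319.9], [0.0, 450.7, 230.4], [0.0, 0.0, 1.0]] [[-0.869, 0.495, 0.009, 0.423], [0.27, 0.488, -0.83, -0.113], [-0.415, -0.718, -0.558, 1.463], [0.0, 0.0, 0.0, 1.0]]
side [[463.2, 0.0, 319.9], [0.0, 463.2, 239.9], [0.0, 0.0, 1.0]] [[0.749, -0.663, -0.005, -0.343], [-0.503, -0.564, -0.655, 0.388], [0.431, 0.493, -0.756, 1.133], [0.0, 0.0, 0.0, 1.0]]
wrist [[344.0, 0.0, 320.8], [0.0, 344.0, 238.6], [0.0, 0.0, 1.0]] [[0.246, 0.969, -0.002, -0.673], [0.935, -0.237, 0.265, -0.035], [0.257, -0.067, -0.964, 0.378], [0.0, 0.0, 0.0, 1.0]]
{'t': 0.15, 'joints': array([ 1.17098194e+00,  2.87029372e-01,  1.57783141e+00,  3.11246892e-05,
        1.27861333e+00, -1.49998477e-01]), 'joint_velocities': array([ 1.38771802e-03, -8.95886051e-04, -5.20519422e-03,  4.29470603e-04,
        6.80234871e-04,  4.25597987e-05]), 'effort': array([ 8.22982565e-04, -4.06600571e+01, -2.93142056e+01, -9.69446569e-05,
        3.94541028e-03,  4.11048646e-06]), 'eef_pos': array([0.16662427, 0.65354635, 0.2096252 ]), 'tool_rot': array([-2.69706972e-04,  1.24587812e-01,  9.92208139e-01, -9.01362628e-04]), 'force': array([ 0.08954123,  0.66266171, -0.17622086]), 'moment': array([0.01912927, 0.01881612, 0.0035852 ]), 'finger_force': 0.0, 'gripper_width': 0.08533755343701963}
```

View pics/scene0.png

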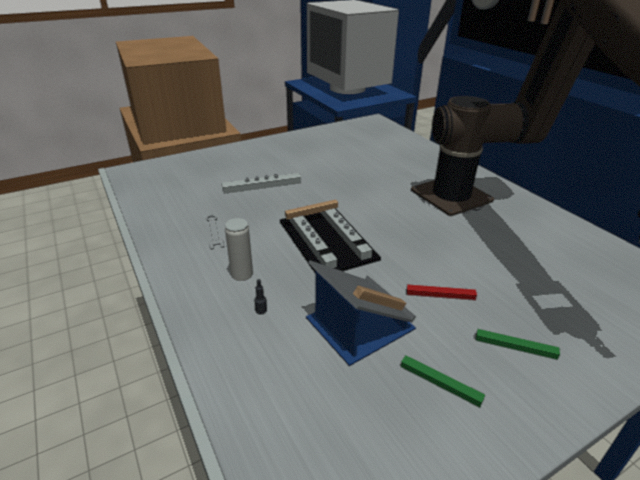

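View pics/side0.png

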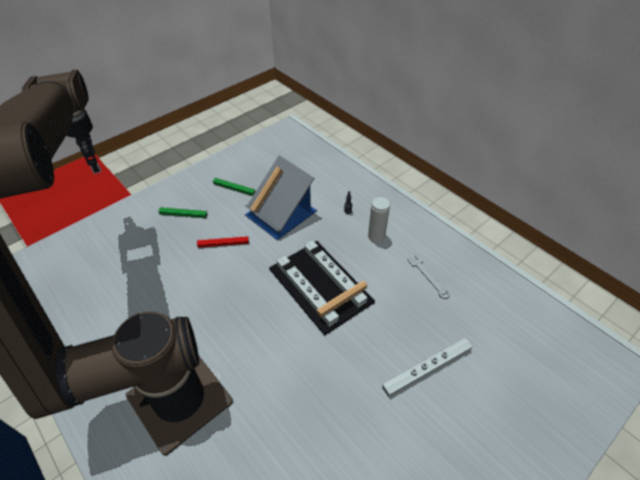

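The scene view shows the wooden stick on the rack at (380,298) and the laid stick at (311,209). The side view shows the board corners at about (270,265), (313,240), (375,297) and (327,333), the loose bar from (385,390) to (470,345), and the rack stick from (254,207) to (280,170). The free end of the stack is the one towards the rack.

```bash
cat > h.py <<'E'
import numpy as np,cv2
from scipy.spatial.transform import Rotation as R
def ray(s,uv):
    E=np.array(s["extrinsics"]);c=-E[:3,:3].T@E[:3,3]
    uv=np.atleast_2d(np.float64(uv))
    d=np.c_[uv,np.ones(len(uv))]@np.linalg.inv(s["K"]).T@E[:3,:3]
    return c,d
def plane(s,uv,z):
    c,d=ray(s,uv);return c+d*((z-c[2])/d[:,2])[:,None]
def proj(s,P):
    E=np.array(s["extrinsics"]);p=np.atleast_2d(P)@E[:3,:3].T+E[:3,3];q=p@np.array(s["K"]).T;return q[:,:2]/q[:,2:]
def tri(vs):  # list of (s,uv)
    A=np.zeros((3,3));b=np.zeros(3)
    for s,uv in vs:
        c,d=ray(s,uv);d=d[0]/np.linalg.norm(d[0]);M=np.eye(3)-np.outer(d,d);A+=M;b+=M@c
    return np.linalg.solve(A,b)
E
python3 - <<'E'
from h import *
import pickle
d=pickle.load(open("s0.pkl","rb"));s=d["side"];c=d["scene"]
np.set_printoptions(precision=3,suppress=True)
print("board",plane(s,[(270,265),(313,240),(375,297),(327,333)],.012))
print("bar",plane(s,[(386,388),(470,345)],.026))
def orange(im):
    h=cv2.cvtColor(im,cv2.COLOR_RGB2HSV);return cv2.inRange(h,(8,90,90),(22,255,255))
for n in("side","scene","wrist"):
    m=orange(d[n]["color"])
    k,l,st,ce=cv2.connectedComponentsWithStats(m)
    for i in range(1,k):
        if 80<st[i,4]<3000: print(n,st[i],ce[i])
E
```

```text
board [[ 0.412  0.173  0.012]
 [ 0.573  0.162  0.012]
 [ 0.564 -0.116  0.012]
 [ 0.385 -0.111  0.012]]
bar [[ 0.386 -0.323  0.026]
 [ 0.632 -0.388  0.026]]
side [251 168  30  43 257] [265.626 188.946]
side [318 282  48  33 390] [341.356 297.849]
scene [ 116   36  102   31 2162] [162.471  51.003]
scene [120 107 120  44 971] [170.522 133.658]
scene [286 200  51  15 198] [310.566 207.106]
scene [354 286  51  19 236] [374.436 293.911]
```

View pics/wrist0.png

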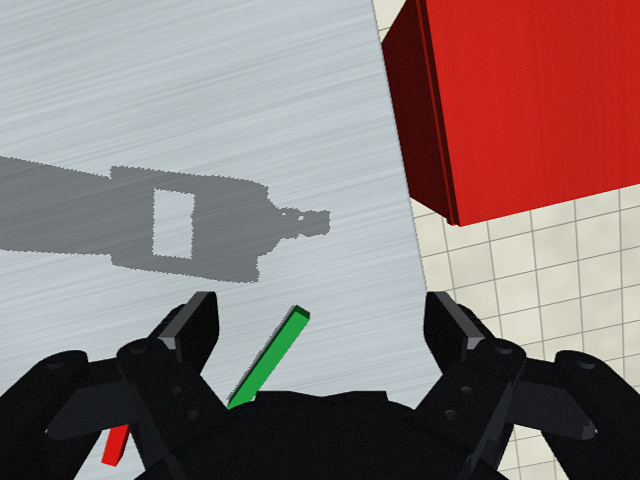

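The wrist view is of the empty bench and a green stick, and the camera sits on the robot side of the fingers. I'll work out the rack stick's position and the camera offset.

```bash
python3 - <<'E'
from h import *
import pickle
d=pickle.load(open("s0.pkl","rb"));s=d["side"];c=d["scene"];w=d["wrist"]
np.set_printoptions(precision=3,suppress=True)
print(tri([(s,(265.6,188.9)),(c,(376,295))]), tri([(s,(341.4,297.8)),(c,(310.6,207.1))]))
E=w["extrinsics"];cc=-E[:3,:3].T@E[:3,3];print("cam",cc,"axes",E[:3,:3])
q=[-2.69706972e-04,1.24587812e-01,9.92208139e-01,-9.01362628e-04]
Rt=R.from_quat(q[1:]+q[:1]).as_matrix();print("in tool",Rt.T@(cc-[.1666,.6535,.2096]))
E
```

```text
[0.557 0.363 0.1  ] [ 0.473 -0.075  0.053]
cam [0.102 0.669 0.372] axes [[ 0.246  0.969 -0.002]
 [ 0.935 -0.237  0.265]
 [ 0.257 -0.067 -0.964]]
in tool [ 0.067 -0.001 -0.162]
```

Call:
carry_out --moves '[0,0,0,10,-15,45,0,0,0,0,20,-30,35,0,0,0,0,25,-35,25,0,0,0,0,25,-38,20,0,0,0,0,25,-40,15,0,0,0,0,25,-40,0,0,0,0,0,25,-40,0,0,0,0,0,25,-40,0,0,0,0,0,25,-40,0,0,0,0,0,25,-40,0,0,0,0,0,25,-40,0,0,0,0,0,25,-40,0,0,0,0,0,3,-5,0,0,0,0,0,0,0,0,0,0,0,0,0,0,0,0]'

```text
t: 1.65
eef_pos: [0.4492, 0.2119, 0.3504]
tool_rot: [-0.0, 0.124, 0.992, 0.0]
force: [-0.6, -0.3, -0.0]
gripper_width: 0.0855
finger_force: 0.0
```

```bash
python3 - <<'E'
from plant import arm
import cv2,pickle
st=arm.state();w=arm.snapshot("wrist");print(st["eef_pos"],st["tool_rot"],st["t"])
pickle.dump((st,w),open("w1.pkl","wb"));cv2.imwrite("pics/w1.png",w["color"][:,:,::-1])
E
```

```text
[0.44923551 0.21186026 0.35035299] [-3.63281237e-04  1.24341306e-01  9.92239419e-01  2.06645905e-04] 1.65
```

View pics/w1.png

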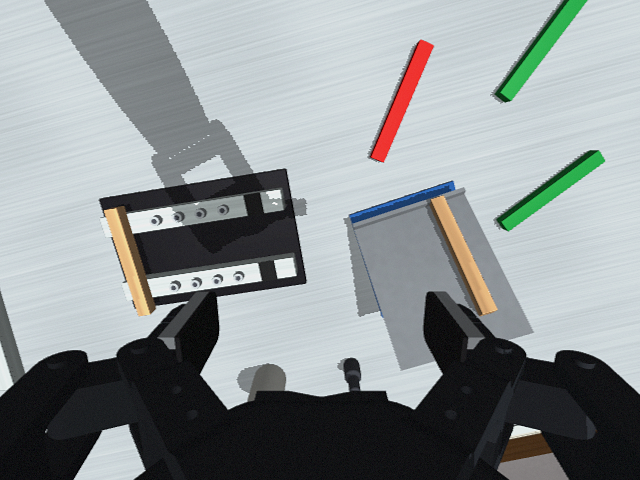

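The wrist view shows the stack at left: stubs at about (157–224, 220–210) and (176–239, 286–276), with the tape by the inner ends at (253,205) and (267,271). The rack plate's high corners are at (401,370) and (533,331), and the stick runs from (438,198) to (488,312). One enlarged view will give me finer pixels.

```bash
python3 - <<'E'
import cv2,pickle,numpy as np
st,w=pickle.load(open("w1.pkl","rb"));im=w["color"][:,:,::-1]
a=cv2.resize(im[160:320,95:311],None,fx=3.7,fy=3.7,interpolation=cv2.INTER_CUBIC)[:592,:799]
cv2.imwrite("pics/w1z.png",a)
h=cv2.cvtColor(w["color"],cv2.COLOR_RGB2HSV);m=cv2.inRange(h,(8,90,60),(22,255,255))
for x0,x1 in((95,170),(420,505)):
    mm=m.copy();mm[:,:x0]=0;mm[:,x1:]=0;mm[330:]=0;mm[:180]=0
    c=max(cv2.findContours(mm,0,2)[0],key=cv2.contourArea);r=cv2.minAreaRect(c);print(r,cv2.boxPoints(r).round(1).tolist())
    v=h[...,2][mm>0];print(np.percentile(v,[5,25,50,75,95]))
E
```

```text
((130.1165008544922, 260.3289489746094), (112.4347152709961, 21.180316925048828), 72.40758514404297) [[103.0, 209.89999389648438], [123.19999694824219, 203.5], [157.1999969482422, 310.70001220703125], [137.0, 317.1000061035156]]
[ 85.  93. 228. 235. 240.]
((462.12786865234375, 255.11744689941406), (127.89698791503906, 19.10475730895996), 65.77225494384766) [[427.20001220703125, 200.6999969482422], [444.6000061035156, 192.89999389648438], [497.1000061035156, 309.5], [479.70001220703125, 317.3999938964844]]
[ 77. 198. 211. 221. 233.]
```

View pics/w1z.png

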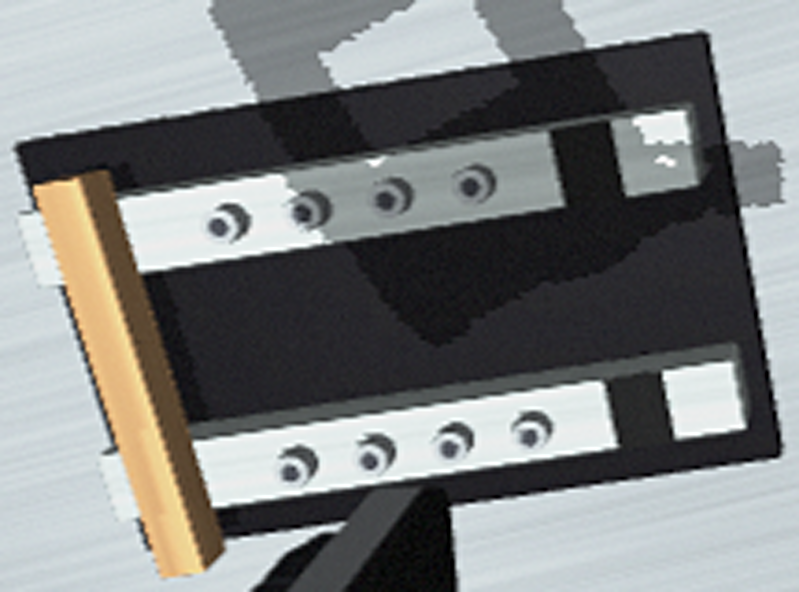

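The enlarged view shows the tape centres at zoomed (588,163) and (639,410), and the lower bars' right ends at (693–702, 107–183) and (735–745, 361–428). The board corners are at (18,145), (708,33) and (782,455).

```bash
cat > m1.py <<'E'
from h import *
import pickle
np.set_printoptions(precision=4,suppress=True)
st,w=pickle.load(open("w1.pkl","rb"))
z=lambda p:(np.float64(p)+.5)/3.7-.5+[95,160]
A=plane(w,z([(18,145),(708,33),(782,455)]),.012);B=plane(w,z([(693,107),(702,183),(735,361),(745,428)]),.038)
W=np.r_[A,B][:,:2];S=np.array([(-90,-140),(-90,140),(90,140),(-65,130),(-35,130),(35,130),(65,130)])/1000
def rigid(S,W):
    s,w_=S.mean(0),W.mean(0);H=(S-s).T@(W-w_);a=np.arctan2(H[0,1]-H[1,0],H[0,0]+H[1,1]);r=np.array([[np.cos(a),-np.sin(a)],[np.sin(a),np.cos(a)]])
    return a,w_-r@s,r
a,t,r=rigid(S,W);print("stack yaw",a,"pos",t,"\nres mm",(W-(S@r.T+t))*1000)
T=plane(w,z([(588,163),(639,410)]),.038)[:,:2];print("tape in stack",(T-t)@r, "mark world",T.mean(0))
h=cv2.cvtColor(w["color"],cv2.COLOR_RGB2HSV);m=cv2.inRange(h,(8,90,150),(22,255,255))
def rect(x0,x1):
    mm=m.copy();mm[:,:x0]=0;mm[:,x1:]=0;mm[330:]=0;mm[:180]=0
    return cv2.boxPoints(cv2.minAreaRect(max(cv2.findContours(mm,0,2)[0],key=cv2.contourArea)))
print("laid in stack",(plane(w,rect(95,170),.058)[:,:2]-t)@r)
# rack
C=plane(w,[(401,370),(533,331)],.1566)[:,:2];v=C[0]-C[1];print("hi edge",C,np.linalg.norm(v))
n0=v/np.linalg.norm(v); n0=n0 if n0[1]>0 else -n0
ry=n0;rx=np.array([ry[1],-ry[0]]);ryaw=np.arctan2(rx[1],rx[0]);ro=C.mean(0)-.0788*rx
print("rack yaw",ryaw,"origin",ro)
L=plane(w,[(350,217),(465,190)],.041)[:,:2];print("lip in rack",np.c_[(L-ro)@rx,(L-ro)@ry])
th=np.radians(38);X=np.r_[rx*np.cos(th),np.sin(th)];Y=np.r_[ry,0];N=np.cross(X,Y)
P0=np.r_[ro,.095]+.02*N
b=rect(420,505);c,d=ray(w,b);Q=c+d*(((P0-c)@N)/(d@N))[:,None]
print("px",b,"stick corners along slope,across",np.c_[(Q-P0)@X,(Q-P0)@Y],"N",N,"\ncentre top",Q.mean(0))
E
python3 m1.py
```

```text
stack yaw -0.09346699063610377 pos [0.4805 0.0237] 
res mm [[ 1.728   1.6322]
 [ 0.8519 -0.6984]
 [-1.8214 -1.2481]
 [ 0.5018  1.7531]
 [-0.9594 -0.0302]
 [ 0.7354 -0.2885]
 [-1.0362 -1.1201]]
tape in stack [[-0.0501  0.0889]
 [ 0.05    0.0885]] mark world [0.4887 0.112 ]
laid in stack [[-0.0753 -0.1075]
 [-0.078  -0.0897]
 [ 0.0814 -0.0884]
 [ 0.0848 -0.1078]]
hi edge [[0.6616 0.2564]
 [0.6476 0.4146]] 0.15886337075414503
rack yaw 0.08768736876726939 origin [0.5761 0.3286]
lip in rack [[-0.0936 -0.0779]
 [-0.0775  0.0825]]
px [[430.3219 199.3082]
 [444.1849 193.0069]
 [497.1301 309.4863]
 [483.2671 315.7877]] stick corners along slope,across [[-0.0911  0.031 ]
 [-0.0934  0.051 ]
 [ 0.0674  0.0472]
 [ 0.0696  0.03  ]] N [-0.6133 -0.0539  0.788 ] 
centre top [0.551  0.3664 0.1035]
```

```bash
cat >> h.py <<'E'
def toolR(y,z):
    z=np.array(z)/np.linalg.norm(z);y=np.array(y);y=y-z*(y@z);y/=np.linalg.norm(y);return np.c_[np.cross(y,z),y,z]
def turn(q,Rt): # world rotvec from q [wxyz]
    q=np.array(q);return (R.from_matrix(Rt)*R.from_quat(q[[1,2,3,0]]).inv()).as_rotvec()
def rackN(yaw,p=np.radians(38)):
    X=np.array([np.cos(yaw)*np.cos(p),np.sin(yaw)*np.cos(p),np.sin(p)]);Y=np.array([-np.sin(yaw),np.cos(yaw),0]);return X,Y,np.cross(X,Y)
E
python3 - <<'E'
exec(open("m1.py").read().replace("print(","(lambda *a:0)("))
lo=Q[:2].mean(0);hi=Q[2:].mean(0);u=hi-lo;P=lambda *a:__import__("builtins").print(*a)
yaw=np.arctan2(u[1],u[0]);P("stick yaw",yaw)
X,Y,N=rackN(.078)
Rt=toolR(Y,-N);P("turn",turn(st["tool_rot"],Rt))
G=Q.mean(0)+.001*N;P("grasp",G,"pre",G+.08*N,"shift",G+.08*N-st["eef_pos"],N)
E
```

```text
stick yaw 0.06912193382232866
turn [-0.0574 -0.6644  0.3151]
grasp [0.5504 0.3663 0.1042] pre [0.5013 0.3625 0.1673] shift [ 0.0521  0.1506 -0.1831] [-0.6138 -0.048   0.788 ]
```

Call:
carry_out --moves '[-0.0082,-0.0949,0.045,7.4,21.5,-26.1,0,-0.0082,-0.0949,0.045,7.4,21.5,-26.1,0,-0.0082,-0.0949,0.045,7.4,21.5,-26.1,0,-0.0082,-0.0949,0.045,7.4,21.5,-26.1,0,-0.0082,-0.0949,0.045,7.5,21.5,-26.2,0,-0.0082,-0.0949,0.045,7.5,21.5,-26.2,0,-0.0082,-0.095,0.045,7.5,21.6,-26.2,0,0,0,0,0,0,0,0,0,0,0,0,0,0,0]'

```text
t: 2.6
eef_pos: [0.5003, 0.3631, 0.1669]
tool_rot: [0.324, -0.038, 0.945, 0.013]
force: [0.2, -0.3, 0.8]
gripper_width: 0.0856
finger_force: 0.0
```

```bash
python3 - <<'E'
from plant import arm
from h import *
import pickle
np.set_printoptions(precision=4,suppress=True)
st=arm.state();w=arm.snapshot("wrist");print(st["eef_pos"],st["tool_rot"],st["t"])
pickle.dump((st,w),open("w2.pkl","wb"));cv2.imwrite("pics/w2.png",w["color"][:,:,::-1])
X,Y,N=rackN(.078);print("resid turn",turn(st["tool_rot"],toolR(Y,-N)))
C=np.array([.551,.3664,.1035]);print("pred corners",proj(w,[C+a*X+b*Y for a,b in((-.08,-.009),(-.08,.009),(.08,.009),(.08,-.009))]))
h=cv2.cvtColor(w["color"],cv2.COLOR_RGB2HSV);m=cv2.inRange(h,(8,90,150),(22,255,255))
print(cv2.boxPoints(cv2.minAreaRect(max(cv2.findContours(m,0,2)[0],key=cv2.contourArea))))
E
```

```text
[0.5003 0.3631 0.1669] [ 0.3245 -0.0379  0.9451  0.0126] 2.6
resid turn [ 0.0009 -0.0018 -0.0019]
pred corners [[308.1563 126.4485]
 [334.79   126.5251]
 [332.1066 337.0054]
 [309.5648 336.9616]]
[[309. 126.]
 [334. 126.]
 [334. 334.]
 [309. 334.]]
```

View pics/w2.png

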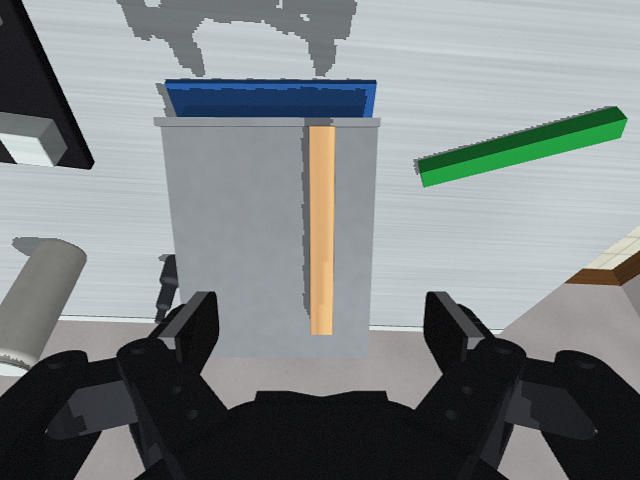

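The picture agrees with the prediction within 2–3 px: the stick runs from (321,126) to (321,334), centred between the fingers and square to the rack. Now I go in for the grasp.

Call:
carry_out --moves '[0,0,0,14,0.9,-17.5,0,0,0,0,14,0.9,-17.5,0,0,0,0,10,0.6,-12.5,0,0,0,0,7,0.5,-9,0,0,0,0,5,0.3,-6,0,0,0,0,0,0,0,0,0,0,0,0,0,0,0.5,0,0,0,0,0,0,0.8,0,0,0,0,0,0,1,0,0,0,0,0,0,1,0,0,0,0,0,0,1,0,0,0,0,0,0,1,0,0,0,0,0,0,1]' --squeeze 40

```text
t: 3.95
eef_pos: [0.5518, 0.365, 0.105]
tool_rot: [0.326, -0.037, 0.945, 0.013]
force: [0.5, -0.0, 0.4]
gripper_width: -0.0003
finger_force: 0.0
```

```bash
python3 - <<'E'
from plant import arm
from h import *
import pickle
np.set_printoptions(precision=4,suppress=True)
st=arm.state();w=arm.snapshot("wrist");s=arm.snapshot("side");c=arm.snapshot("scene")
pickle.dump((st,w,s,c),open("w3.pkl","wb"))
a=w["color"][100:440,160:520,::-1]
b=cv2.resize(s["color"][130:250,210:330,::-1],(340,340),interpolation=2)
cv2.imwrite("pics/w3.png",np.hstack([a[:340],b]))
X,Y,N=rackN(.078);C=np.array([.551,.3664,.1035])
print((st["eef_pos"]-C)@np.c_[X,Y,N])
E
```

```text
[ 0.0015 -0.0015  0.0008]
```

View pics/w3.png

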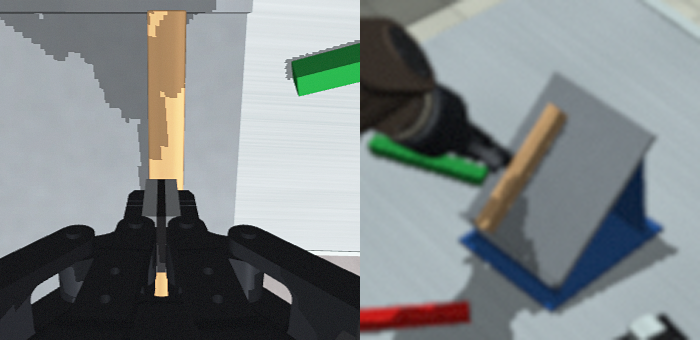

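The fingers have closed just above the stick: the tips are at crop (160,185) and the stick below is undisturbed. I'll check the heights using the pixel scale.

```bash
python3 - <<'E'
from h import *
import pickle
np.set_printoptions(precision=4,suppress=True)
X,Y,N=rackN(.078);C=np.array([.551,.3664,.1035])
st,w,s,c=pickle.load(open("w3.pkl","rb"));q=st["tool_rot"];Rt=R.from_quat(q[[1,2,3,0]]).as_matrix()
print("TCP px",proj(w,st["eef_pos"]),"tip px",proj(w,st["eef_pos"]+.019*Rt[:,2]))
E=w["extrinsics"];print("cam in tool",Rt.T@(-E[:3,:3].T@E[:3,3]-st["eef_pos"]))
_,w2=pickle.load(open("w2.pkl","rb"))
for n,v in(("w2",w2),("w3",w)):
    h=cv2.cvtColor(v["color"],cv2.COLOR_RGB2HSV);m=cv2.inRange(h,(5,70,60),(25,255,255))
    for row in(140,180,220,260):
        x=np.where(m[row,260:380])[0]
        c0,d=ray(v,[(320,row)]);p=c0+d[0]*(((C-c0)@N)/(d[0]@N));u=proj(v,[p-.009*Y,p+.009*Y]);print(n,row,"seen",x.min()+260,x.max()+261,"pred width",u[1,0]-u[0,0])
sv=[(s,None),(c,None)]
for n,v in(("side",s),("scene",c)):
    k=[C+a*X for a in(-.08,0,.08)];print(n,"top line pred",proj(v,k).round(1).tolist())
    h=cv2.cvtColor(v["color"],cv2.COLOR_RGB2HSV);m=cv2.inRange(h,(8,90,90),(22,255,255));kk,l,sx,ce=cv2.connectedComponentsWithStats(m)
    for i in range(1,kk):
        if 100<sx[i,4]<600:print(sx[i],ce[i])
E
```

```text
TCP px [[322.5421 281.4592]] tip px [[322.3696 268.4132]]
cam in tool [ 0.0675 -0.001  -0.1629]
w2 140 seen 309 335 pred width 26.371224296747755
w2 180 seen 309 335 pred width 25.593635234246676
w2 220 seen 310 334 pred width 24.81604617220239
w2 260 seen 310 334 pred width 24.038457110600746
w3 140 seen 307 346 pred width 39.36372097623462
w3 180 seen 308 345 pred width 38.19200684056108
w3 220 seen 308 344 pred width 37.020292704887595
w3 260 seen 309 344 pred width 35.84857856921411
side top line pred [[251.8, 209.4], [265.2, 188.3], [278.7, 167.0]]
[251 168  31  43 310] [266.5452 188.5161]
[317 282  49  33 418] [341.2129 298.2129]
scene top line pred [[402.9, 300.3], [382.6, 294.0], [359.5, 287.0]]
[286 200  51  15 201] [310.4627 207.1841]
[354 286  45  16 224] [372.3036 293.4152]
```

The reported TCP is level with the stick's top, but from the picture the closed tips end about 20 mm short of it, so the finger reach differs from the stated value. I'll part the fingers a little and go deeper in stages.

Call:
carry_out --moves '[0,0,0,0,0,0,0.5,0,0,0,0,0,0,0.5,0,0,0,0,0,0,0.5,0,0,0,0,0,0,0.5,0,0,0,4,0.3,-5.2,0.5,0,0,0,4,0.3,-5.2,0.5,0,0,0,3,0.3,-3.9,0.5,0,0,0,2,0.2,-2.6,0.5,0,0,0,0,0,0,0.5]'

```text
t: 5.0
eef_pos: [0.5649, 0.3658, 0.0872]
tool_rot: [0.325, -0.037, 0.945, 0.012]
force: [0.7, 0.1, -0.3]
gripper_width: 0.0428
finger_force: 0.0
```

```bash
python3 - <<'E'
from plant import arm
from h import *
import pickle
np.set_printoptions(precision=4,suppress=True)
st=arm.state();w=arm.snapshot("wrist");s=arm.snapshot("side");c=arm.snapshot("scene")
pickle.dump((st,w,s,c),open("w4.pkl","wb"))
a=w["color"][100:440,160:520,::-1]
b=cv2.resize(s["color"][145:225,220:300,::-1],(340,340),interpolation=2)
cv2.imwrite("pics/w4.png",np.hstack([a[:340],b]))
X,Y,N=rackN(.078);C=np.array([.551,.3664,.1035])
print((st["eef_pos"]-C)@np.c_[X,Y,N],st["force"],st["gripper_width"])
print("side px TCP, tips at -20,+19",proj(s,[st["eef_pos"]+k*N for k in(0,.02,-.019)]))
E
```

```text
[ 0.0008 -0.0017 -0.0213] [ 0.7019  0.095  -0.3455] 0.04282250715209509
side px TCP, tips at -20,+19 [[269.1994 190.1784]
 [265.8768 188.4501]
 [272.2837 191.7827]]
```

View pics/w4.png

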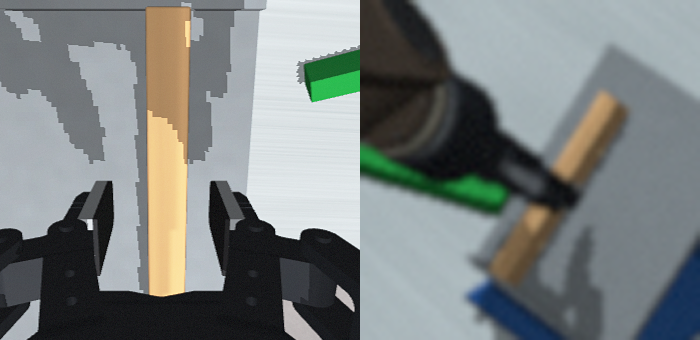

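Both views show the tips at about the stick's top surface, straddling it: the pads are at crop (112,181) and (210,181) and the stick spans columns 147–190. The measured tip offset is about 20 mm behind the reported TCP, so I go another 14 mm and close.

Call:
carry_out --moves '[0,0,0,3,0.7,-3.6,0.5,0,0,0,3,0.7,-3.6,0.5,0,0,0,2,0.5,-2.6,0.5,0,0,0,0.6,0.2,-1.2,0.5,0,0,0,0,0,0,0.5]'

```text
t: 5.65
eef_pos: [0.5734, 0.3681, 0.0767]
tool_rot: [0.325, -0.037, 0.945, 0.012]
force: [-0.3, 0.1, -0.3]
gripper_width: 0.0428
finger_force: 0.0
```

Call:
carry_out --moves '[0,0,0,0,0,0,0.7,0,0,0,0,0,0,0.8,0,0,0,0,0,0,0.9,0,0,0,0,0,0,1,0,0,0,0,0,0,1,0,0,0,0,0,0,1]' --squeeze 40

```text
t: 6.25
eef_pos: [0.5734, 0.3683, 0.0774]
tool_rot: [0.326, -0.037, 0.945, 0.013]
force: [-2.9, 0.3, 2.7]
gripper_width: 0.0171
finger_force: 40.5
```

Gripped at 17 mm. Now I lift off along the plate normal and compute the levelling turn.

Call:
carry_out --moves '[0,0,0,-6,-0.5,8,1,0,0,0,-12,-1,16,1,0,0,0,-12,-1,18,1,0,0,0,-12,-1,25,1,0,0,0,-8,0,30,1,0,0,0,0,0,20,1,0,0,0,0,0,0,1]'

```text
t: 6.95
eef_pos: [0.5247, 0.366, 0.1992]
tool_rot: [0.329, -0.036, 0.944, 0.015]
force: [0.3, -0.1, 0.0]
gripper_width: 0.0168
finger_force: 40.0
```

```bash
python3 - <<'E'
from plant import arm
from h import *
np.set_printoptions(precision=4,suppress=True)
st=arm.state();a=-.0935
print(turn(st["tool_rot"],toolR([-np.sin(a),np.cos(a),0],[0,0,-1])),np.array([.4903,.1118,.13])-st["eef_pos"],st["gripper_width"],st["force"])
E
```

```text
[ 0.0014  0.6716 -0.1639] [-0.0344 -0.2542 -0.0692] 0.016847710608215504 [ 0.3346 -0.0503  0.0435]
```

Call:
carry_out --moves '[0.0002,0.084,-0.0205,-4.3,-31.8,0,1,0.0002,0.084,-0.0205,-4.3,-31.8,0,1,0.0002,0.084,-0.0205,-4.3,-31.8,0,1,0.0002,0.084,-0.0205,-4.3,-31.8,-8,1,0.0002,0.084,-0.0205,-4.3,-31.8,-14,1,0.0002,0.084,-0.0205,-4.3,-31.8,-16,1,0.0002,0.084,-0.0205,-4.3,-31.8,-16,1,0.0002,0.0836,-0.0204,-4.3,-31.6,-15,1,0,0,0,0,0,0,1,0,0,0,0,0,0,1]'

```text
t: 7.95
eef_pos: [0.4882, 0.1099, 0.1234]
tool_rot: [-0.005, 0.047, 0.999, -0.002]
force: [-0.4, 0.3, -0.3]
gripper_width: 0.017
finger_force: 40.0
```

```bash
python3 - <<'E'
from plant import arm
from h import *
import pickle
np.set_printoptions(precision=4,suppress=True)
st=arm.state();w=arm.snapshot("wrist");s=arm.snapshot("side");c=arm.snapshot("scene")
pickle.dump((st,w,s,c),open("w5.pkl","wb"));cv2.imwrite("pics/w5.png",w["color"][:,:,::-1])
print(st["eef_pos"],turn(st["tool_rot"],toolR([np.sin(.0935),np.cos(.0935),0],[0,0,-1])))
E
```

```text
[0.4882 0.1099 0.1234] [ 0.0026 -0.0099  0.0005]
```

View pics/w5.png

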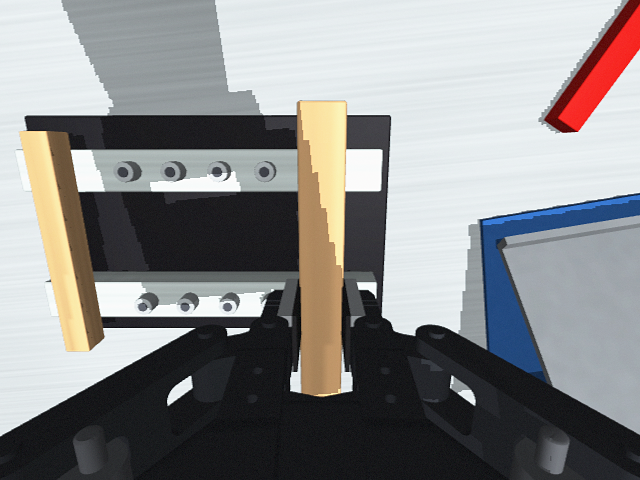

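The view shows the held stick from (322,101) to (321,393), square to the layer. The stub centres are at about (125,172), (172,172), (217,172), (264,171) and (144,306), (187,306), (228,306), the near bar's ends are at columns 15 and 382, and the board's corners are at (25,116) and (391,116).

```bash
cat > m2.py <<'E'
from h import *
import pickle
np.set_printoptions(precision=4,suppress=True)
st,w,s,c=pickle.load(open("w5.pkl","rb"))
exec(open("m1.py").read().split("def rigid")[1].join(["def rigid",""]).split("\na,t,r")[0])
px=[((125,172),.05,-50,-48),((172,172),.05,-50,-16),((217,172),.05,-50,16),((264,171),.05,-50,48),((144,306),.05,50,-48),((187,306),.05,50,-16),((228,306),.05,50,16),
((382,150),.038,-65,130),((382,190),.038,-35,130),((391,116),.012,-90,140),((25,116),.012,-90,-140)]
W=np.array([plane(w,p[0],p[1])[0,:2] for p in px]);S=np.array([p[2:] for p in px])/1000
a,t,r=rigid(S,W);print("stack",a,t,"\nres",((W-(S@r.T+t))@r*1000).round(1).tolist())
Rt=R.from_quat(st["tool_rot"][[1,2,3,0]]).as_matrix();e=st["eef_pos"]
C=e-Rt[:,2]*.0344+Rt[:,0]*.0016   # stick top centre; tool x = -stick X
sx=-Rt[:,0];sy=Rt[:,1];print("pred corners",proj(w,[C+i*sx+j*sy for i,j in((-.08,-.009),(-.08,.009),(.08,.009),(.08,-.009))]))
E
python3 m2.py
python3 - <<'E'
from h import *
import pickle
st,w,s,c=pickle.load(open("w5.pkl","rb"))
h=cv2.cvtColor(w["color"],cv2.COLOR_RGB2HSV);m=cv2.inRange(h,(5,60,60),(25,255,255));m[:,:200]=0;m[:,450:]=0
for row in(100,101,102,105,140,180,240,300,380,390,394,396):
    x=np.where(m[row])[0];print(row,(x.min(),x.max()+1) if len(x) else None)
E
```

```text
stack -0.0910177966820478 [0.4807 0.0233] 
res [[0.1, 0.9], [0.1, 0.8], [0.2, -0.6], [-0.4, -0.7], [-0.7, 0.5], [-0.7, 0.9], [-0.7, -0.3], [1.1, -1.5], [-1.0, -0.2], [1.4, -1.4], [0.7, 1.7]]
pred corners [[297.9452 100.2508]
 [349.6426 100.2943]
 [341.8261 463.508 ]
 [303.668  463.478 ]]
100 None
101 (np.int64(298), np.int64(346))
102 (np.int64(298), np.int64(347))
105 (np.int64(297), np.int64(347))
140 (np.int64(297), np.int64(347))
180 (np.int64(298), np.int64(345))
240 (np.int64(299), np.int64(345))
300 (np.int64(300), np.int64(342))
380 (np.int64(301), np.int64(341))
390 (np.int64(302), np.int64(341))
394 (np.int64(306), np.int64(338))
396 (np.int64(316), np.int64(327))
```

The stick in hand agrees with the prediction within about 1 px, and the stack refit gives the same pose. I'll correct the small offsets and lower to just above the bars.

Call:
carry_out --moves '[0.0013,-0.005,0.0015,1.1,1.0,-10,1,0.0013,-0.005,0.0015,1.1,1.1,-18,1,0,0,0,0,0,-18,1,0,0,0,0,0,-15,1,0,0,0,0,0,-10,1,0,0,0,0,0,-7,1,0,0,0,0,0,-4,1,0,0,0,0,0,0,1,0,0,0,0,0,0,1]'

```text
t: 9.0
eef_pos: [0.4918, 0.1127, 0.0437]
tool_rot: [0.002, 0.044, 0.999, 0.0]
force: [0.1, -0.8, -0.1]
gripper_width: 0.0166
finger_force: 40.0
```

```bash
cat > chk.py <<'E'
from plant import arm
from h import *
import sys
np.set_printoptions(precision=4,suppress=True)
x,y,a=map(float,sys.argv[1:4]);st=arm.state()
print(st["t"],"pos",st["eef_pos"],"need",(np.array([x,y])-st["eef_pos"][:2])*1000,"turn",turn(st["tool_rot"],toolR([-np.sin(a),np.cos(a),0],[0,0,-1])),"F",st["force"],"M",st["moment"])
E
python3 chk.py .4904 .1120 -.091
```

```text
9.0 pos [0.4918 0.1127 0.0437] need [-1.3721 -0.6604] turn [ 0.0001  0.0041 -0.0023] F [ 0.1217 -0.8151 -0.0953] M [-0.0043  0.0122  0.0056]
```

Call:
carry_out --moves '[0,0.004,-0.002,-1.2,-0.6,-5,1,0,0,0,0,0,-5,1,0,0,0,0,0,-2,1,0,0,0,0,0,-1,1,0,0,0,0,0,0,1]'

```text
t: 9.5
eef_pos: [0.4899, 0.112, 0.0299]
tool_rot: [-0.001, 0.045, 0.999, -0.0]
force: [-0.3, -0.1, -0.4]
gripper_width: 0.017
finger_force: 40.0
```

Call:
carry_out --moves '[0,0,0,0,0,-1.5,1,0,0,0,0,0,-1,1,0,0,0,0,0,0,1]'

```text
t: 9.8
eef_pos: [0.4899, 0.112, 0.0275]
tool_rot: [-0.001, 0.045, 0.999, -0.0]
force: [-0.4, 0.3, -0.2]
gripper_width: 0.0167
finger_force: 40.0
```

Call:
carry_out --moves '[0,0,0,0,0,-1.5,1,0,0,0,0,0,-0.5,1,0,0,0,0,0,0,1]'

```text
t: 10.1
eef_pos: [0.4899, 0.112, 0.0255]
tool_rot: [-0.001, 0.045, 0.999, -0.0]
force: [-0.3, -0.1, -0.4]
gripper_width: 0.0169
finger_force: 40.0
```

Call:
carry_out --moves '[0,0,0,0,0,-1,1,0,0,0,0,0,0,1]'

```text
t: 10.3
eef_pos: [0.4902, 0.112, 0.0249]
tool_rot: [-0.0, 0.045, 0.999, -0.0]
force: [-0.7, 0.8, 1.0]
gripper_width: 0.017
finger_force: 40.2
```

Call:
carry_out --moves '[0,0,0,0,0,-0.8,1,0,0,0,0,0,0,1]'

```text
t: 10.5
eef_pos: [0.4902, 0.112, 0.0249]
tool_rot: [-0.001, 0.045, 0.999, -0.0]
force: [-3.2, -0.2, 5.9]
gripper_width: 0.0171
finger_force: 40.9
```

Contact confirmed. I release and rise.

Call:
carry_out --moves '[0,0,0,0,0,0,0.75,0,0,0,0,0,0,0.6,0,0,0,0,0,0,0.5,0,0,0,0,0,0,0.5,0,0,0,0,0,8,0.5,0,0,0,0,0,20,0.5,0,0,0,0,0,30,0.4,0,0,0,0,-10,40,0,0,0,0,0,-30,40,0,0,0,0,0,-45,30,0,0,0,0,0,-45,10,0,0,0,0,0,-45,0,0,0,0,0,0,-45,0,0,0,0,0,0,0,0,0]'

```text
t: 11.9
eef_pos: [0.4901, -0.1091, 0.2006]
tool_rot: [0.0, 0.048, 0.999, -0.001]
force: [0.7, 0.8, -0.0]
gripper_width: 0.0856
finger_force: 0.0
```

```bash
python3 - <<'E'
from plant import arm
from h import *
import pickle
st=arm.state();w=arm.snapshot("wrist");print(st["eef_pos"])
pickle.dump((st,w),open("w6.pkl","wb"));cv2.imwrite("pics/w6.png",w["color"][:,:,::-1])
E
```

```text
[ 0.4900775  -0.10913665  0.20064708]
```

View pics/w6.png

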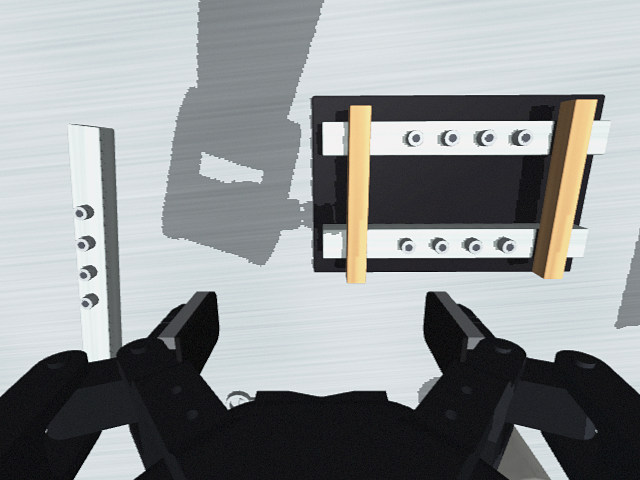

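The view shows both sticks lying square across the bars: the laid one at columns 348–371, the new one at about 535–597 on the tape. The loose bar's end is at (68–99,125) and its stubs are at (83,213), (85,244), (87,273) and (89,301). Next I measure the new stick and the bar.

```bash
cat > m3.py <<'E'
from h import *
import pickle
np.set_printoptions(precision=4,suppress=True)
st,w=pickle.load(open("w6.pkl","rb"));im=w["color"];g=cv2.cvtColor(im,cv2.COLOR_RGB2GRAY)
a=-.091;t=np.array([.4807,.0233]);r=np.array([[np.cos(a),-np.sin(a)],[np.sin(a),np.cos(a)]])
h=cv2.cvtColor(im,cv2.COLOR_RGB2HSV);m=cv2.inRange(h,(5,60,205),(25,255,255))
for x0,x1 in((335,385),(525,605)):
    mm=np.zeros_like(m);mm[90:290,x0:x1]=m[90:290,x0:x1]
    c=max(cv2.findContours(mm,0,2)[0],key=cv2.contourArea);b=cv2.boxPoints(cv2.minAreaRect(c))
    P=(plane(w,b,.058)[:,:2]-t)@r;print("stick px",b.round(0).tolist(),"in stack",P.tolist(),"centre",P.mean(0))
def dark(c,R=11):
    x,y=c;p=g[y-R:y+R+1,x-R:x+R+1].astype(float);k=np.maximum(0,90-p);Y,X=np.mgrid[-R:R+1,-R:R+1];return (x+(k*X).sum()/k.sum(),y+(k*Y).sum()/k.sum(),k.sum())
sb=[(83,213),(85,244),(87,273),(89,301)]
q=[dark(c,8) for c in sb];print("stubs",np.round(q,1).tolist())
P=plane(w,sb,.038)[:,:2];print("bar stubs",P,np.diff(P,axis=0),"centre",P.mean(0),"dir",np.arctan2(*(P[0]-P[3])[::-1]))
print("end",plane(w,[(68,124),(99,127)],.026)[:,:2])
ss=[(414,138),(450,138),(486,138),(523,138),(407,246),(441,246),(473,246),(508,246)]
print("stack stubs in stack",(plane(w,ss,.05)[:,:2]-t)@r)
E
python3 m3.py
```

```text
stick px [[346.0, 282.0], [350.0, 106.0], [370.0, 106.0], [367.0, 282.0]] in stack [[0.08159914370230703, -0.10827876570965764], [-0.07608805344364351, -0.10752882483497579], [-0.07566468305264527, -0.09053371261889852], [0.08211609278510013, -0.08879064334066533]] centre [ 0.003  -0.0988]
stick px [[542.0, 278.0], [577.0, 96.0], [596.0, 100.0], [562.0, 281.0]] in stack [[0.07797065310556694, 0.07750173103263443], [-0.08222226731726262, 0.07937101321824247], [-0.07926690617451046, 0.09604667916424076], [0.08184205002082982, 0.09668452523059333]] centre [-0.0004  0.0874]
stubs [[87.1, 212.1, 853.0], [88.4, 242.6, 795.0], [89.9, 270.9, 788.0], [91.5, 298.7, 774.0]]
bar stubs [[ 0.4653 -0.3382]
 [ 0.4959 -0.3449]
 [ 0.5259 -0.3514]
 [ 0.5564 -0.3578]] [[ 0.0306 -0.0067]
 [ 0.0301 -0.0065]
 [ 0.0304 -0.0065]] centre [ 0.5109 -0.3481] dir 2.9288796741632726
end [[ 0.383  -0.3372]
 [ 0.3883 -0.3091]]
stack stubs in stack [[-0.05   -0.0506]
 [-0.0499 -0.0192]
 [-0.0497  0.0122]
 [-0.0495  0.0445]
 [ 0.0484 -0.0507]
 [ 0.0486 -0.0184]
 [ 0.0487  0.012 ]
 [ 0.0489  0.0451]]
```

Call:
carry_out --moves '[0,0,-0.02,3.5,-40,-2,0,0,0,-0.02,3.5,-40,-4,0,0,0,-0.02,3.5,-40,-4,0,0,0,-0.02,3.5,-40,-4,0,0,0,-0.02,3.5,-40,-4,0,0,0,-0.022,3.5,-38,-2,0,0,0,0,0,0,0,0,0,0,0,0,0,0,0]'

```text
t: 12.75
eef_pos: [0.5113, -0.3416, 0.1792]
tool_rot: [-0.001, 0.106, 0.994, 0.001]
force: [0.6, 0.9, 0.4]
gripper_width: 0.0855
finger_force: 0.0
```

```bash
cat > m4.py <<'E'
from plant import arm
from h import *
import pickle
np.set_printoptions(precision=4,suppress=True)
st=arm.state();w=arm.snapshot("wrist");pickle.dump((st,w),open("w7.pkl","wb"));cv2.imwrite("pics/w7.png",w["color"][:,:,::-1])
print(st["eef_pos"]);im=w["color"];g=cv2.cvtColor(im,cv2.COLOR_RGB2GRAY)
ang=-.213;u=np.array([np.cos(ang),np.sin(ang),0]);c0=np.array([.511,-.347,.038])
pr=proj(w,[c0+k*u for k in(-.048,-.016,.016,.048)]);print("pred",pr)
x0,y0=pr.min(0).astype(int)-30;x1,y1=pr.max(0).astype(int)+30
ci=cv2.HoughCircles(cv2.GaussianBlur(g[y0:y1,x0:x1],(3,3),0),cv2.HOUGH_GRADIENT,1,20,param1=120,param2=10,minRadius=6,maxRadius=18)
if ci is not None:print("hough",(ci[0]+[x0,y0,0]).round(1).tolist())
# edges of bright bar top on rows away from stubs
hi=im.min(2)
for row in(80,100,120,140,160,180):
    gr=np.diff(g[row,180:460].astype(int));k=np.where(abs(gr)>22)[0];print(row,[(int(i+180),int(gr[i])) for i in k])
E
python3 m4.py
```

```text
[ 0.5113 -0.3416  0.1792]
pred [[315.6843 167.7215]
 [315.7834 204.2805]
 [315.8771 238.8824]
 [315.966  271.6802]]
hough [[306.5, 250.5, 16.3], [322.5, 223.5, 14.1], [308.5, 169.5, 9.6], [312.5, 280.5, 17.3], [309.5, 207.5, 8.1]]
80 [(229, -43), (230, -28), (326, -29), (354, 57)]
100 [(217, -45), (218, -33), (221, 58), (226, -45), (227, -33), (326, -31), (344, 60)]
120 [(203, -43), (204, -32), (326, -26), (331, 58)]
140 [(191, -47), (192, -29), (324, 66), (326, -44)]
160 [(183, -48), (184, -31), (325, -23), (326, 54)]
180 [(208, 55), (230, -49), (231, 24), (232, 27), (233, -47), (234, -28), (324, 63), (325, -35)]
```

```bash
python3 - <<'E'
from h import *
import pickle
np.set_printoptions(precision=4,suppress=True)
st,w=pickle.load(open("w7.pkl","rb"));g=cv2.cvtColor(w["color"],cv2.COLOR_RGB2GRAY)
p=g[130:390,297:322];m=(p<110).astype(np.uint8)
n,l,s,c=cv2.connectedComponentsWithStats(m)
for i in range(1,n):
    if s[i,4]>6:print(s[i]+[297,130,0,0,0],c[i]+[297,130])
print("col",[int(v) for v in g[40:140:4,312]])
for row in range(20,80,6):print(row,[int(v) for v in g[row,285:335:4]])
E
```

```text
[303 162  15  17  47] [311.2128 168.6809]
[305 166  10  10  68] [309.7941 170.1471]
[303 197  15  17 108] [309.9815 204.2778]
[303 231  15  17 141] [310.4894 238.4681]
[303 263  15   9  53] [309.7925 266.1132]
[307 271   7   6  37] [309.9189 273.5405]
col [105, 109, 104, 110, 108, 104, 106, 109, 131, 132, 129, 132, 130, 129, 130, 129, 129, 131, 130, 131, 131, 130, 133, 130, 128]
20 [108, 108, 108, 106, 106, 106, 106, 104, 105, 107, 107, 105, 105]
26 [103, 105, 105, 106, 105, 105, 106, 107, 108, 105, 108, 109, 108]
32 [108, 108, 104, 108, 110, 108, 108, 105, 102, 105, 107, 109, 108]
38 [109, 106, 104, 103, 105, 107, 111, 106, 105, 106, 104, 107, 106]
44 [111, 107, 106, 104, 105, 105, 107, 110, 110, 110, 106, 105, 106]
50 [108, 111, 109, 108, 105, 103, 109, 107, 108, 109, 112, 113, 110]
56 [107, 108, 110, 109, 111, 111, 109, 107, 108, 105, 105, 105, 104]
62 [110, 106, 107, 105, 105, 103, 106, 105, 106, 106, 106, 109, 110]
68 [107, 109, 106, 105, 106, 108, 109, 108, 111, 109, 107, 111, 111]
74 [108, 108, 114, 129, 127, 127, 123, 133, 133, 131, 134, 107, 106]
```

```bash
python3 - <<'E'
from h import *
import pickle
np.set_printoptions(precision=4,suppress=True)
st,w=pickle.load(open("w7.pkl","rb"))
P=plane(w,[(310,170.1),(310,204.8),(310.3,238.8),(310,272.8)],.038)[:,:2];d=P[3]-P[0];ang=np.arctan2(d[1],d[0])
c=P.mean(0);u=np.array([np.cos(ang),np.sin(ang)]);e=plane(w,[(310.5,73)],.026)[0,:2]
print("bar",c,ang,"len",np.linalg.norm(d),"end dist",(e-c)@u,(e-c)@[-u[1],u[0]])
print(turn(st["tool_rot"],toolR([-np.sin(ang),np.cos(ang),0],[0,0,-1])),"need",c-st["eef_pos"][:2])
E
```

```text
bar [ 0.5108 -0.3523] -0.22011799754990813 len 0.09509578429326587 end dist -0.12635965517743777 2.0946130586638894e-07
[-0.0015 -0.0017 -0.0075] need [-0.0005 -0.0106]
```

Call:
carry_out --moves '[-0.001,-0.001,-0.004,-0.3,-5,-15,0.2,0,0,-0.0035,-0.3,-5.5,-25,0.3,0,0,0,0,0,-30,0.3,0,0,0,0,0,-30,0.3,0,0,0,0,0,-25,0.3,0,0,0,0,0,-15,0.3,0,0,0,0,0,-9,0.3,0,0,0,0,0,0,0.3,0,0,0,0,0,0,0.3]'

```text
t: 13.7
eef_pos: [0.5112, -0.3535, 0.0317]
tool_rot: [0.001, 0.11, 0.994, -0.001]
force: [0.3, -0.1, -0.9]
gripper_width: 0.0599
finger_force: 0.0
```

```bash
python3 chk.py .5105 -.3523 -.22
```

```text
13.7 pos [ 0.5112 -0.3535  0.0317] need [-0.6534  1.191 ] turn [0.0023 0.0013 0.    ] F [ 0.2878 -0.1397 -0.8516] M [-0.0264 -0.0451 -0.0398]
```

Call:
carry_out --moves '[0.002,0.001,0,-0.6,1.1,-10,0.3,0,0,0,0,0,-10,0.3,0,0,0,0,0,-8,0.3,0,0,0,0,0,-5,0.3,0,0,0,0,0,-3,0.3,0,0,0,0,0,0,0.3]'

```text
t: 14.3
eef_pos: [0.5095, -0.3518, -0.0062]
tool_rot: [-0.001, 0.11, 0.994, 0.001]
force: [-0.3, 0.2, -1.5]
gripper_width: 0.0601
finger_force: 0.0
```

Call:
carry_out --moves '[0,0,0,0,0,-2,0.3,0,0,0,0,0,0,0.5,0,0,0,0,0,0,0.6,0,0,0,0,0,0,0.7,0,0,0,0,0,0,0.9,0,0,0,0,0,0,1,0,0,0,0,0,0,1]' --squeeze 80

```text
t: 15.0
eef_pos: [0.5102, -0.3523, -0.0067]
tool_rot: [-0.0, 0.11, 0.994, 0.0]
force: [-1.2, 0.5, 5.8]
gripper_width: 0.0279
finger_force: 80.4
```

Gripped. I lift to clear everything and check the load.

Call:
carry_out --moves '[0,0,0,0,0,6,1,0,0,0,0,0,15,1,0,0,0,0,0,25,1,0,0,0,0,0,35,1,0,0,0,0,0,40,1,0,0,0,0,0,40,1,0,0,0,0,0,30,1,0,0,0,0,0,15,1,0,0,0,0,0,0,1,0,0,0,0,0,0,1]'

```text
t: 16.0
eef_pos: [0.509, -0.3512, 0.1966]
tool_rot: [-0.002, 0.11, 0.994, 0.001]
force: [0.2, 0.7, -5.6]
gripper_width: 0.028
finger_force: 79.5
```

```bash
python3 chk.py .4807 .0233 1.4798; python3 chk.py .4807 .0233 -1.6618;
```

```text
16.0 pos [ 0.509  -0.3512  0.1966] need [-28.2659 374.5113] turn [ 0.0005 -0.0052  1.7001] F [ 0.2228  0.7138 -5.5953] M [-0.0118 -0.0262  0.0297]
16.0 pos [ 0.509  -0.3512  0.1966] need [-28.2659 374.5113] turn [-0.005  -0.0005 -1.4415] F [ 0.2228  0.7138 -5.5953] M [-0.0118 -0.0262  0.0297]
```

Call:
carry_out --moves '[0,0,-0.05,-1,12,0,1,0,0,-0.1,-2,27,0,1,0,0,-0.105,-2,27,0,1,0,0,-0.105,-2,27,0,1,0,0,-0.105,-2,27,0,1,0,0,-0.105,-2,27,0,1,0,0,-0.105,-2,27,0,1,0,0,-0.105,-2,27,0,1,0,0,-0.105,-2,27,0,1,0,0,-0.105,-2,27,0,1,0,0,-0.105,-2,27,0,1,0,0,-0.105,-2,27,0,1,0,0,-0.105,-2,27,0,1,-0.003,0,-0.09,-2,27,0,1,-0.002,0,-0.046,-1.3,11.5,0,1,0,0,0,0,0,0,1,0,0,0,0,0,0,1]'

```text
t: 17.7
eef_pos: [0.4805, 0.0225, 0.1965]
tool_rot: [0.0, 0.738, 0.675, -0.002]
force: [0.6, -0.6, -4.6]
gripper_width: 0.0278
finger_force: 79.6
```

```bash
python3 chk.py .4807 .0233 -1.6618
```

```text
17.7 pos [0.4805 0.0225 0.1965] need [0.2497 0.8415] turn [ 0.0037 -0.0031 -0.0022] F [ 0.574  -0.633  -4.5828] M [-0.0008  0.0197 -0.0599]
```

Call:
carry_out --moves '[0.003,-0.003,-0.002,0.2,0.8,-15,1,0,0,0,0,0,-25,1,0,0,0,0,0,-25,1,0,0,0,0,0,-20,1,0,0,0,0,0,-15,1,0,0,0,0,0,-8,1,0,0,0,0,0,0,1,0,0,0,0,0,0,1]'

```text
t: 18.5
eef_pos: [0.4822, 0.0228, 0.091]
tool_rot: [0.002, 0.739, 0.673, 0.001]
force: [-0.1, 0.1, -4.8]
gripper_width: 0.0277
finger_force: 79.5
```

```bash
python3 chk.py .4807 .0233 -1.6618; cat > m5.py <<'E'
from plant import arm
from h import *
import pickle
np.set_printoptions(precision=1,suppress=True,linewidth=200)
st=arm.state();w=arm.snapshot("wrist");pickle.dump((st,w),open("w8.pkl","wb"));cv2.imwrite("pics/w8.png",w["color"][:,:,::-1])
a=-.091;t=np.array([.4807,.0233]);r=np.array([[np.cos(a),-np.sin(a)],[np.sin(a),np.cos(a)]])
g=cv2.cvtColor(w["color"],cv2.COLOR_RGB2GRAY);e=st["eef_pos"]
S=lambda x,y,z:np.r_[r@np.array([x,y])+t,z]
zt=e[2]+.0067+.026
H=lambda x,y,z=0:np.r_[r@np.array([x,y])+e[:2],zt+z]
print("held end corners",proj(w,[H(-.015,.13),H(.015,.13)]),"stubs",proj(w,[H(0,k,.012) for k in(.048,.016)]))
print("stack bar ends",proj(w,[S(x,.13,.038) for x in(-.065,-.035,.035,.065)]),"stick",proj(w,[S(x,y,.058) for x,y in((-.08,.0797),(-.08,.0977),(.08,.0977),(.08,.0797))]))
def edges(v,o,th=14):
    d=cv2.GaussianBlur(np.float32(v).reshape(1,-1),(5,1),0)[0];d=(d[2:]-d[:-2])/2;k=[i for i in range(1,len(d)-1) if abs(d[i])>th and abs(d[i])>=abs(d[i-1]) and abs(d[i])>abs(d[i+1])]
    return [(i+1+o,int(d[i])) for i in k]
y0=int(proj(w,H(0,.13))[0,1])
for row in(y0+15,y0+30,y0+50,y0+75,y0+100): print("row",row,edges(g[row,150:500],150))
x0=int(proj(w,H(0,.13))[0,0])
for x in(x0-8,x0,x0+8):print("col",x,edges(g[0:240,x],0))
for x in(-.06,-.05,-.04,.04,.05,.06):
    c=int(proj(w,S(x,.13,.038))[0,0]);print("stackcol",x,c,edges(g[0:200,c],0) if 0<=c<640 else None)
E
python3 m5.py
```

```text
18.5 pos [0.4822 0.0228 0.091 ] need [-1.5107  0.529 ] turn [0.0009 0.0041 0.0019] F [-0.116   0.1475 -4.7834] M [ 0.0063 -0.0068  0.0259]
held end corners [[272.7 -66.9]
 [368.  -66.7]] stubs [[320.8 198.3]
 [320.9 284.6]]
stack bar ends [[199.6  23.5]
 [253.8  23.5]
 [380.1  23.6]
 [434.   23.6]] stick [[168.  116.9]
 [163.9  80.5]
 [469.6  80.4]
 [465.8 116.7]]
row -51 [(188, 59), (200, -54), (442, 58), (453, -60)]
row -36 [(173, 62), (180, -53), (462, 57), (468, -55)]
row -16 [(154, -30), (488, 23), (491, -22)]
row 9 [(278, 15), (363, -16)]
row 34 [(175, -56), (202, 61), (254, -45), (277, 56), (364, -54), (380, 51), (432, -59), (460, 52)]
col 312 [(184, -47), (188, 45), (200, -36), (211, 38)]
col 320 [(182, -46), (186, 45), (195, -42), (216, 41)]
col 328 [(184, -49), (188, 45), (199, -44), (212, 42), (223, 15)]
stackcol -0.06 208 [(23, -56), (27, 62), (80, -36), (83, 27), (117, -42)]
stackcol -0.05 226 [(23, -58), (27, 61), (80, -35), (83, 28), (117, -42), (125, 54), (175, -20), (179, 21)]
stackcol -0.04 244 [(23, -58), (27, 63), (80, -37), (83, 29), (117, -42), (125, 44), (129, 25), (168, -51), (175, 19), (179, -18), (184, 30), (190, 26)]
stackcol 0.04 389 [(23, -59), (27, 62), (80, -45), (83, 40), (117, -42), (125, 44), (170, -36), (182, 24), (185, 29)]
stackcol 0.05 407 [(23, -55), (27, 62), (80, -45), (83, 40), (117, -41), (125, 49), (173, -41), (181, 43)]
stackcol 0.06 425 [(23, -58), (27, 63), (80, -46), (83, 42), (117, -41), (124, 23)]
```

```bash
sed -i 's/^st=arm.state();w=arm.snap.*$/st,w=pickle.load(open("w8.pkl","rb"))/;s/^from plant.*//' m5.py; cat >> m5.py <<'E'
print("----")
for x in(312,320,328):print("col",x,edges(g[170:400,x],170))
for row in(20,34,50,70,150,170,240):
    ys=np.linspace(-.02,.13,600);pl=proj(w,[H(-.015,y) for y in ys]);pr=proj(w,[H(.015,y) for y in ys]);i=abs(pl[:,1]-row).argmin()
    print(row,"pred",pl[i,0],pr[i,0],"seen",edges(g[row,255:390],255,10))
print("board edge",proj(w,[S(0,.14,.012),S(0,.14,0),S(-.05,.13,.038),S(-.05,.13,.012)]))
E
python3 m5.py | sed '1,/----/d'
```

```text
col 312 [(184, -47), (188, 45), (200, -36), (211, 38), (265, -47), (275, 40), (287, -27), (295, 17), (337, -22), (352, 19), (395, -42)]
col 320 [(182, -46), (186, 45), (195, -42), (216, 41), (263, -46), (273, 44), (281, -43), (300, 26), (334, -26), (350, 19), (357, -28), (373, 24), (396, -42)]
col 328 [(184, -49), (188, 45), (199, -44), (212, 42), (223, 15), (265, -48), (275, 42), (285, -45), (297, 17), (336, -27), (351, 20), (361, -27), (370, 26), (395, -44)]
20 pred 275.42411992112056 365.4315084223266 seen [(278, 16), (363, -18), (366, 10)]
34 pred 275.8830407909017 365.0113040854664 seen [(257, -11), (277, 56), (364, -54), (380, 51)]
50 pred 276.3854524631135 364.5512673156389 seen [(277, 51), (363, -54), (379, 46)]
70 pred 277.0302121788896 363.96087217322935 seen [(257, -34), (262, -10), (278, 56), (363, -54), (378, 46)]
150 pred 279.5971101575935 361.61022611791157 seen [(260, -50), (266, -10), (281, 54), (361, -52), (375, 48)]
170 pred 280.24352166467963 361.01822642404215 seen [(261, -49), (267, -10), (281, 57), (360, -58), (374, 44)]
240 pred 282.4685013619757 358.98039321956367 seen [(264, -51), (270, -15), (283, 54), (358, -60), (372, 47)]
board edge [[317.2  19.5]
 [317.3  25.9]
 [226.7  23.5]
 [237.5  37.5]]
```

Everything in the image agrees with the model. Stack and bar both appear shifted about 2 mm the same way along y, so the two cancel. Lowering now.

Call:
carry_out --moves '[0.001,0.004,0.002,-1.4,0.5,-8,1,0,0,0,0,0,-10,1,0,0,0,0,0,-8,1,0,0,0,0,0,-4,1,0,0,0,0,0,0,1,0,0,0,0,0,0,1]'

```text
t: 19.15
eef_pos: [0.4804, 0.0238, 0.0605]
tool_rot: [-0.0, 0.738, 0.674, -0.0]
force: [0.1, 0.3, -3.9]
gripper_width: 0.0275
finger_force: 79.6
```

```bash
python3 chk.py .4807 .0233 -1.6618
```

```text
19.15 pos [0.4804 0.0238 0.0605] need [ 0.3053 -0.5106] turn [-0.0002 -0.0006 -0.0006] F [ 0.0606  0.3044 -3.8905] M [-0.0165 -0.0833  0.0339]
```

Call:
carry_out --moves '[0,0,0,0.3,-0.4,-2.5,1,0,0,0,0,0,-2,1,0,0,0,0,0,-1,1,0,0,0,0,0,0,1]'

```text
t: 19.55
eef_pos: [0.4805, 0.0234, 0.0549]
tool_rot: [-0.0, 0.738, 0.674, -0.0]
force: [0.8, -0.2, -4.6]
gripper_width: 0.0278
finger_force: 79.6
```

Call:
carry_out --moves '[0,0,0,0,0,-1,1,0,0,0,0,0,-0.5,1,0,0,0,0,0,0,1]'

```text
t: 19.85
eef_pos: [0.4806, 0.0234, 0.0535]
tool_rot: [-0.0, 0.738, 0.674, -0.0]
force: [0.6, 0.6, -4.5]
gripper_width: 0.0279
finger_force: 79.6
```

Call:
carry_out --moves '[0,0,0,0,0,-1,1,0,0,0,0,0,0,1]'

```text
t: 20.05
eef_pos: [0.4805, 0.0234, 0.0525]
tool_rot: [-0.0, 0.738, 0.674, -0.0]
force: [0.7, -0.5, -5.0]
gripper_width: 0.0273
finger_force: 79.6
```

Call:
carry_out --moves '[0,0,0,0,0,-0.8,1,0,0,0,0,0,0,1]'

```text
t: 20.25
eef_pos: [0.4805, 0.0234, 0.0517]
tool_rot: [-0.0, 0.738, 0.674, -0.0]
force: [0.1, 0.0, -4.2]
gripper_width: 0.028
finger_force: 79.6
```

Call:
carry_out --moves '[0,0,0,0,0,-0.8,1,0,0,0,0,0,0,1]'

```text
t: 20.45
eef_pos: [0.4808, 0.0234, 0.0513]
tool_rot: [-0.0, 0.738, 0.674, -0.0]
force: [-1.7, 0.5, -2.5]
gripper_width: 0.0279
finger_force: 79.8
```

Call:
carry_out --moves '[0,0,0,0,0,-0.8,1,0,0,0,0,0,0,1]'

```text
t: 20.65
eef_pos: [0.4808, 0.0234, 0.0513]
tool_rot: [-0.0, 0.738, 0.674, -0.0]
force: [-4.7, 0.7, 6.0]
gripper_width: 0.0277
finger_force: 80.7
```

Contact came at exactly the expected height. I release, rise and check.

Call:
carry_out --moves '[0,0,0,0,0,0,0.6,0,0,0,0,0,0,0.5,0,0,0,0,0,0,0.4,0,0,0,0,0,0,0.3,0,0,0,0,0,0,0.3,0,0,0,0,0,5,0.3,0,0,0,0,0,15,0.3,0,0,0,0,0,30,0.2,0,0,0,0,0,40,0,0,0,0,0,0,45,0,0,0,0,0,-10,45,0,0,0,0,0,-15,45,0,0,0,0,0,-10,45,0,0,0,0,0,0,10,0,0,0,0,0,0,0,0]'

```text
t: 22.15
eef_pos: [0.4816, -0.012, 0.3332]
tool_rot: [0.002, 0.739, 0.674, 0.002]
force: [0.2, 0.0, -1.1]
gripper_width: 0.0852
finger_force: 0.0
```

```bash
cat > m6.py <<'E'
from plant import arm
from h import *
import pickle
np.set_printoptions(precision=1,suppress=True,linewidth=200)
st=arm.state();w=arm.snapshot("wrist");pickle.dump((st,w),open("w9.pkl","wb"))
a=-.091;t=np.array([.4807,.0233]);r=np.array([[np.cos(a),-np.sin(a)],[np.sin(a),np.cos(a)]])
g=cv2.cvtColor(w["color"],cv2.COLOR_RGB2GRAY);print(st["eef_pos"],st["t"])
S=lambda x,y,z:np.r_[r@np.array([x,y])+t,z]
def edges(v,o,th=12):
    d=cv2.GaussianBlur(np.float32(v).reshape(1,-1),(3,1),0)[0];d=(d[2:]-d[:-2])/2;k=[i for i in range(1,len(d)-1) if abs(d[i])>th and abs(d[i])>=abs(d[i-1]) and abs(d[i])>abs(d[i+1])]
    return [(i+1+o,int(d[i])) for i in k]
for x,z in((-.05,.038),(0,.084),(.05,.038)):
    p=proj(w,[S(x,.13,z),S(x,-.13,z)]);print("bar x",x,"end px pred",p.ravel())
    for c in(-4,0,4):
        c=int(p[0,0])+c;rr=int(p[0,1]);print("  col",c,edges(g[max(0,rr-25):rr+25,c],max(0,rr-25)))
for y in(.11,.07,.03,-.03,-.07):
    pl=proj(w,[S(x,y,z) for x,z in((-.065,.038),(-.035,.038),(-.015,.084),(.015,.084),(.035,.038),(.065,.038))]);row=int(pl[2,1]);print("y",y,"row",row,"pred",pl[:,0],"seen",edges(g[row,150:500],150))
for k in(.048,.016,-.016,-.048):
    c=proj(w,S(0,k,.096))[0];print("stub pred",c,"col edges",edges(g[int(c[1])-20:int(c[1])+20,int(c[0])],int(c[1])-20))
E
python3 m6.py
```

```text
[ 0.5 -0.   0.3] 22.15
bar x -0.05 end px pred [274.5  58.7 281.  262.6]
  col 270 [(56, -56), (60, 68)]
  col 274 [(56, -53), (60, 67)]
  col 278 [(56, -53), (60, 68)]
bar x 0 end px pred [315.6  48.6 316.3 274.5]
  col 311 [(53, 13)]
  col 315 [(53, 13)]
  col 319 []
bar x 0.05 end px pred [357.4  58.9 352.  262.5]
  col 353 [(57, -57), (60, 68)]
  col 357 [(57, -55), (61, 71)]
  col 361 [(57, -54), (61, 72)]
y 0.11 row 68 pred [262.8 287.4 302.  329.4 344.7 369.2] seen [(247, -48), (263, 67), (287, -60), (303, 61), (329, -59), (345, 63), (369, -64), (386, 54)]
y 0.07 row 107 pred [264.2 288.2 302.5 329.2 344.  368. ] seen [(249, -49), (265, 39), (268, 34), (273, -37), (285, 29), (288, -64), (303, 77), (329, -74), (344, 35), (357, 33), (359, -30), (368, -45), (384, 55)]
y 0.03 row 144 pred [265.5 288.9 302.9 328.9 343.5 366.8] seen [(250, -53), (266, 69), (289, -66), (304, 71), (329, -67), (344, 65), (367, -59), (382, 52), (482, -30), (485, -15)]
y -0.03 row 196 pred [267.4 290.  303.6 328.6 342.6 365.2] seen [(253, -59), (268, 71), (290, -68), (304, 65), (329, -69), (343, 67), (365, -70), (380, 65)]
y -0.07 row 228 pred [268.6 290.7 304.  328.4 342.1 364.1] seen [(172, 31), (255, -54), (269, 68), (291, -69), (305, 72), (329, -70), (342, 65), (364, -62), (378, 56), (496, -43)]
stub pred [315.8 127.9] col edges [(127, -49), (133, 50), (136, -34), (139, 37)]
stub pred [315.9 157.6] col edges [(153, -16), (157, -51), (163, 41), (167, 23)]
stub pred [316. 186.] col edges [(181, -39), (183, 34), (186, -54), (190, 44), (193, -13), (195, 24)]
stub pred [316.1 213.2] col edges [(195, 21), (208, -42), (210, 39), (212, -50), (218, 45)]
```

```bash
sed -i 's/^st=arm.state();w=arm.snap.*$/st,w=pickle.load(open("w9.pkl","rb"))/;s/^from plant.*//' m6.py; cat >> m6.py <<'E'
print("----")
for x,z in((-.05,.038),(0,.084),(.05,.038)):
    p=proj(w,[S(x,-.13,z)])[0]
    for c in(-6,0,6):
        c=int(p[0])+c;rr=int(p[1]);print(x,"far pred",p,"col",c,edges(g[rr-20:rr+25,c],rr-20,8))
for x in(-.05,.05):
  for k in(.048,.016,-.016,-.048):
    c=proj(w,S(x,k,.05))[0];print("low stub pred",c,edges(g[int(c[1])-14:int(c[1])+15,round(c[0])],int(c[1])-14))
print("sat near end",[int(v) for v in w["color"][44:62,315].min(1)],[int(v) for v in w["color"][44:62,315].max(1)])
E
python3 m6.py | sed '1,/----/d'
```

```text
-0.05 far pred [281.  262.6] col 274 [(252, 10), (262, -16)]
-0.05 far pred [281.  262.6] col 280 [(252, 11), (262, -15), (266, 11), (269, 17)]
-0.05 far pred [281.  262.6] col 286 [(252, 11), (262, -18), (270, 29)]
0 far pred [316.3 274.5] col 310 [(275, -8)]
0 far pred [316.3 274.5] col 316 [(275, -9)]
0 far pred [316.3 274.5] col 322 [(276, -10)]
0.05 far pred [352.  262.5] col 346 [(246, -29), (252, 11), (262, -16)]
0.05 far pred [352.  262.5] col 352 [(244, -8), (249, -25), (252, 10), (262, -15), (265, 18), (267, -15), (271, 23), (276, 8)]
0.05 far pred [352.  262.5] col 358 [(244, -34), (252, 11), (262, -17), (265, 34)]
low stub pred [275.6 129.6] [(128, -53), (133, 47), (136, -30), (139, 35)]
low stub pred [276.5 156.2] [(154, -50), (160, 43), (162, -18), (164, 29)]
low stub pred [277.3 181.8] [(176, -30), (180, -50), (185, 46), (189, 14)]
low stub pred [278.1 206.4] [(200, -35), (202, 21), (205, -49), (210, 43), (213, 14)]
low stub pred [356.5 129.6] [(128, -52), (133, 47), (136, -28), (139, 34)]
low stub pred [355.8 156.2] [(154, -46), (160, 47), (162, -20), (165, 34)]
low stub pred [355.1 181.8] [(176, -32), (180, -50), (185, 46), (190, 36)]
low stub pred [354.5 206.4] [(200, -38), (205, -49), (210, 45)]
sat near end [181, 183, 180, 182, 181, 182, 181, 181, 174, 220, 219, 219, 219, 218, 218, 218, 218, 218] [193, 195, 194, 192, 192, 193, 193, 192, 186, 221, 221, 221, 220, 220, 220, 220, 220, 220]
```

The top bar is parallel and centred to within 0.5 mm, and its ends are in line to about 2 mm. It rests at the expected height, so I'm handing in.

```bash
python3 -c "
from plant import arm
print(arm.finish_job())"
```

```text
the job is handed in; nothing more can be done
None
```

I laid the stick on the tape marks and set the loose bar on both sticks: centred and parallel to under 1 mm and ends in line to about 2 mm by my measurements. It touched down at the expected height, I moved nothing else, and the job was handed in at about 22 s; no verdict came back.

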